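# Put the laser level away and snap its case shut

## Task

Put the yellow laser level away: set it down on its base in the large empty pocket of the red case, without dropping it, and let go. Then press the lid shut past its catch, so that it snaps and stays fully closed. Leave the bottle, the can and the hammer where they are.

Things in the scene. Friction and masses are not known exactly. Their poses are not given: they have to be found in the camera images.
- laser: loose yellow laser level with black rubber ends, a block 105 (x) x 50 (y) mm and 58 mm high, with a black dial of 26 mm diameter on its top (64 mm high in all); about 0.45 kg. Origin: centre of its underside, z up through the dial, x along its length. Grip it across its 50 mm width, on the flat long sides
- case: red instrument case, fixed to the table, 170 (x) x 190 (y) mm and 85 mm high without the lid, walls 6 mm. Origin: centre of its underside; x points from its front (catch side) to its rear (hinge side). Inside, a foam divider, 70 mm high and 6 mm thick, parts the large empty pocket (+y side) from a compartment filled with foam and accessories (-y side)
- pocket (a point): centre of the foam floor of the large pocket, 13 mm above the table; axes as the case. The pocket is 158 (x) x 115 (y) mm and 72 mm deep below the case's rim, so the laser level fits well with its length along x
- lid (a joint): angle of the red lid about the hinge along the rear rim of the case, rad: 0 fully closed, 1.57 upright, grows as it opens (up to 1.9). A spring holds it up; the sprung catch resists from about 0.065 rad, halfway at 0.032, and at 0 the tooth is behind it. Passing the catch takes about 10 N downwards on the front edge; a lid left short of it springs up again
- lid_hinge (a point): point on the lid's hinge line, at the middle of its rear edge, 85 mm above the table; turns with the lid: x points from the lid's free edge to the hinge, y along the hinge, z out of the outer face. The lid is a plate 170 (x) x 190 (y) mm, 10 mm thick (outer face at z = 10 mm), with a yellow tongue 40 mm wide reaching 17 mm beyond the middle of its free edge
- lid_press (a point): point on the outer face of the lid on its middle line, 150 mm from the hinge and 20 mm from the free edge: where to push; axes as lid_hinge
- bottle: clear water bottle, 64 mm diameter, 190 mm high, standing loose; origin at the centre of its underside
- can: grey can with an orange band, 66 mm diameter, 160 mm high, standing loose; origin at the centre of its underside
- hammer: hammer about 280 mm long, lying loose along its x; origin under its middle

How it is judged:
By the outcome, as a careful person would: the job done as asked, in the order asked, and still so for the second after the job is handed in, with the robot touching nothing.
It also fails if it takes over 64 s, if anything falls off the work surface, if the arm or the gripper's body presses on something with over 40 N, if the wrist force passes 120 N, or if a joint passes its speed limit or range.

## Robot

A 6-joint arm with a two-finger parallel gripper is mounted at the origin on the work surface. World frame = base frame: x ahead of the robot, y to its left, z up, the work surface at z = 0. Lengths are in m, angles in rad, forces in N, time in s.
With the tool pointing down it reaches from about 0.225 to 0.875 m from the base axis. Payload 3.4 kg.
Tool frame: the origin (TCP) lies midway between the tips of the shut fingers; the grasp point (between the pads) lies 19 mm behind it (manip.grip_point_offset is the distance from the TCP to the grasp point, in m); z points along the fingers, y is the line along which they close (so a half turn about z gives the same grasp; the last joint's range is limited). The gripper opens to 85 mm and grips with 20 to 120 N. Pads are 22 mm wide; open, the fingers measure 114 mm over their backs; the gripper's body (76 mm by 85 mm) begins 54 mm behind the grasp point. The pads swing forward as they close: fully open they stand 13 mm farther back than shut.
Start: joints at [1.203, 0.276, 1.505, -0, 1.361, -0.121], TCP at [0.14, 0.558, 0.201] pointing down, gripper open.
Joint ranges: [-2.89, 2.89], [-0.75, 2.08], [0.22, 2.7], [-1.18, 4.32], [0.11, 2.71], [-2.7, 2.7]. Speed limits (rad/s): [2.57, 2.57, 3.14, 3.14, 3.14, 3.14].

## Interface

Orientations are given as a unit quaternion [w, x, y, z].
In Python, from rig import manip gives the robot as it stands.
- The arm moves only by the shell command python3 -m handwheel 'ROWS' [FORCE]. ROWS is JSON, a list of rows, each an object with "translation": the shift along the tool's x, y, z in m, a list of three; "angular": the turn, a rotation vector about the tool's x, y, z in degrees, a list of three; "hand": the closure, from 0 (fully open) to 1 (shut). A call has 1 to 10 rows; each row shifts and turns the commanded pose from where the row before left it, along the tool's axes as they then stand; what a row does not reach is not made up. A row lasts 1/12 s, in which the tool goes at most 41.7 mm and 7.16 degrees, less where a joint would pass 70% of its speed; a pose out of reach is approached as far as the arm can. A call with a gripper value outside its range is refused whole. The fingers move at their own pace and stop on an object; FORCE is the grip in N (left out, the last holds). Time passes only in rows, so rows that do not move let the fingers close. It gives the time, the measured TCP pose, the force, the opening and the grip force at its end, in the units of the state.
- manip.get_state(): the state, without advancing time (a new reading comes with each control period).
- manip.get_image(name): name is "scene" or "top" or "wrist"; returns the picture (480x640x3 uint8, red, green, blue); there is no depth.
- manip.camera_info(name): a dict with "camera_matrix" (3x3 intrinsics, pixels), "k1" (the pictures are not rectified: a ray, as slopes to the right and down, at radius r is drawn at 1 + k1 r^2 times it, then the intrinsics apply), "eye" and "orientation" of the camera in the world; the wrist camera has in their place "tool_from_camera" (4x4, takes a point from camera to tool coordinates, whose origin is the TCP and whose axes are the flange's). Camera axes: x right, y down, z forward; pixel columns grow to the right and rows downward; lengths in m; the calibration is good to about 2 mm. A picture is of the moment at which its call begins: read the wrist's pose just before it. camera_info takes no time and is no camera call.
- manip.sign_off(): hands the job in; it is judged then, once.
The state is a dict: "clock": time; "qpos": joint angles; "qd": joint speeds; "effort": joint torques, N m; "position": TCP position; "ee_rot": TCP orientation; "contact_force": force on the tool from outside, world axes, zero at the start; "moment": the same for the moment, N m; "width": finger opening in m; "gripper_force": force on a finger pad.
Only numpy, scipy, OpenCV 4.12 (cv2) and the standard library are available. Lean on these libraries where they do the work, as an engineer would, in place of code of your own. Each camera call takes 0.05 s, during which the arm holds its last target. There are 200 camera calls.

## Working session

There is one attempt and no reset: what is moved stays moved. The work goes in short steps, Python scripts to look and compute and a shell command to move; the robot and the scene stay as the last step left them, time stands still between calls to the robot, and variables do not carry over. Pictures are saved under pics/ and viewed, at most 10 in all, crops included, and the job is handed in when it is done.

```bash
mkdir -p pics; ls; python3 - <<'E'
from rig import manip
import cv2
print(manip.get_state())
for n in("scene","top"):
    im=manip.get_image(n); cv2.imwrite(f"pics/{n}0.png",im[:,:,::-1]); print(n,manip.camera_info(n))
print(manip.camera_info("wrist"))
E
```

```text
pics
{'clock': 0.0, 'qpos': array([ 1.20300237e+00,  2.76587772e-01,  1.50614766e+00,  4.36500987e-05,
        1.36068737e+00, -1.20982356e-01]), 'qd': array([ 0.00037035, -0.00136015,  0.00056548, -0.00058971, -0.00103986,
       -0.00037475]), 'effort': array([ 1.98696442e-03, -4.16767430e+01, -2.45810258e+01,  2.65678746e-04,
        1.09798802e-02,  3.20701486e-05]), 'position': array([0.14024745, 0.55703127, 0.20053809]), 'ee_rot': array([-2.42120275e-04,  1.23097298e-01,  9.92394184e-01, -8.82718272e-04]), 'contact_force': array([-0.37055021, -0.59413645,  0.49134212]), 'moment': array([ 0.01288419, -0.02038132, -0.02647736]), 'gripper_force': 0.0, 'width': 0.08506683875691821}
scene {'camera_matrix': array([[587.46119122,   0.        , 325.47584524],
       [  0.        , 587.46119122, 239.68765908],
       [  0.        ,   0.        ,   1.        ]]), 'k1': -0.04664868967816563, 'eye': array([ 0.93607706, -0.63710977,  1.20107406]), 'orientation': array([-0.2704131 ,  0.92859716,  0.24601125, -0.06373802])}
top {'camera_matrix': array([[549.12956749,   0.        , 312.56022492],
       [  0.        , 549.12956749, 243.59555826],
       [  0.        ,   0.        ,   1.        ]]), 'k1': -0.06802496464706571, 'eye': array([ 3.26042464e-01, -1.25562208e-03,  1.38192290e+00]), 'orientation': array([ 0.07848695, -0.70241977,  0.70348954, -0.07448981])}
{'camera_matrix': array([[373.03183452,   0.        , 317.68231558],
       [  0.        , 373.03183452, 237.48098443],
       [  0.        ,   0.        ,   1.        ]]), 'k1': -0.036658655515378634, 'tool_from_camera': array([[ 3.54013522e-04, -9.60438153e-01, -2.78493141e-01,
         7.09882489e-02],
       [ 9.99999728e-01,  5.20299737e-04, -5.23180904e-04,
         6.81841706e-04],
       [ 6.47382809e-04, -2.78492880e-01,  9.60438075e-01,
        -1.72846761e-01],
       [ 0.00000000e+00,  0.00000000e+00,  0.00000000e+00,
         1.00000000e+00]])}
```

View pics/top0.png

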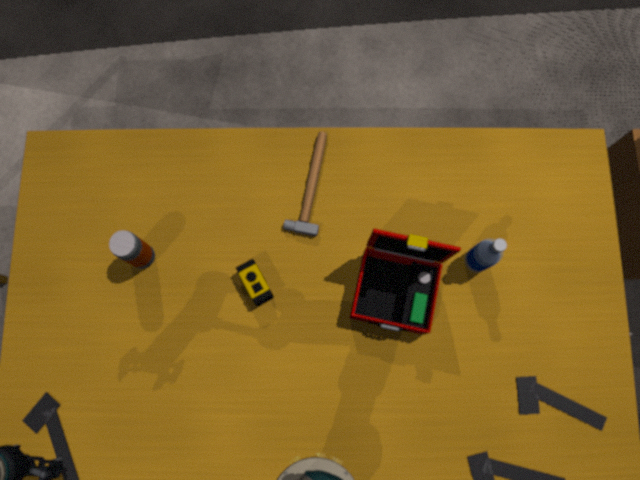

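View pics/scene0.png

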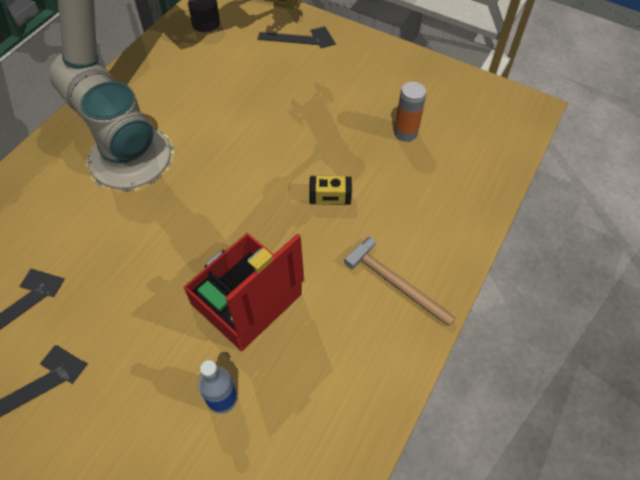

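The top view shows the laser at about (255,283), the case with its front (catch) edge at (352,318)-(432,331) and hinge at about (367,250)-(440,265). The lid stands upright, the bottle is at (485,255), the can at (130,250) and the hammer at (305,185). The scene view agrees with this.

```bash
cat > h.py <<'E'
import numpy as np, cv2
from scipy.spatial.transform import Rotation as R
def rot(q): return R.from_quat(np.roll(q,-1)).as_matrix()
def pose(info,st=None):
    if 'eye' in info: return rot(info['orientation']),np.array(info['eye'])
    T=np.array(info['tool_from_camera']); A=rot(st['ee_rot'])
    return A@T[:3,:3], A@T[:3,3]+st['position']
def dist(info): return np.array([info['k1'],0,0,0,0.])
def cast(info,px,z,st=None):
    C,e=pose(info,st)
    n=cv2.undistortPoints(np.array(px,float).reshape(-1,1,2),np.array(info['camera_matrix']),dist(info)).reshape(-1,2)
    d=np.c_[n,np.ones(len(n))]@C.T
    return e+d*((z-e[2])/d[:,2])[:,None]
def proj(info,P,st=None):
    C,e=pose(info,st); c=(np.atleast_2d(P)-e)@C
    return cv2.projectPoints(c.reshape(-1,1,3),np.zeros(3),np.zeros(3),np.array(info['camera_matrix']),dist(info))[0].reshape(-1,2)
E
python3 - <<'E'
from h import *; from rig import manip
im=cv2.imread('pics/top0.png'); i=manip.camera_info('top')
hsv=cv2.cvtColor(im,cv2.COLOR_BGR2HSV)
print('table',hsv[320,200],'laser',hsv[275,252],hsv[290,258],'case',hsv[326,400])
a=cv2.resize(im[235:325,215:295],None,fx=6,fy=6,interpolation=cv2.INTER_CUBIC)[:480,:]
b=cv2.resize(im[225:345,345:465],None,fx=4,fy=4,interpolation=cv2.INTER_CUBIC)
out=np.zeros((480,800,3),np.uint8); out[:,:300]=cv2.resize(a,(427,480))[:,60:360]; out[:,310:790]=b
cv2.imwrite('pics/crop1.png',out)
blk=cv2.inRange(hsv,(0,0,0),(180,255,70)); s=np.zeros_like(blk); s[250:312,225:285]=1
yel=cv2.inRange(hsv,(24,150,150),(40,255,255))
for n,m in(('blk',blk*s),('yel',yel*s)):
    for c in cv2.findContours(m*1,cv2.RETR_EXTERNAL,cv2.CHAIN_APPROX_NONE)[0]:
        if len(c)>8: print(n,cv2.contourArea(c),cv2.minAreaRect(c))
print(cast(i,[(352,318),(432,331),(367,250),(440,265)],.085).round(3))
print(cast(i,[(242,262),(265,303),(372,232),(458,248)],.058).round(3),cast(i,[(372,232),(458,248)],.255).round(3))
E
```

```text
table [ 21 191 140] laser [60 20 26] [ 17 133  44] case [  2 253 104]
blk 47.0 ((256.8000183105469, 287.1000061035156), (7.155416965484619, 7.602630138397217), 63.43495178222656)
blk 305.0 ((253.866943359375, 290.1588134765625), (31.969945907592773, 26.859994888305664), 58.392494201660156)
blk 51.5 ((251.0, 276.0), (8.0, 8.0), 90.0)
blk 67.5 ((245.27523803710938, 265.0826110839844), (4.605541229248047, 18.422164916992188), 61.69924545288086)
yel 474.5 ((253.71017456054688, 280.3853759765625), (27.53400230407715, 18.755043029785156), 61.38954162597656)
[[ 0.432 -0.087  0.085]
 [ 0.401 -0.274  0.085]
 [ 0.596 -0.125  0.085]
 [ 0.558 -0.3    0.085]]
[[ 0.572  0.179  0.058]
 [ 0.471  0.121  0.058]
 [ 0.647 -0.141  0.058]
 [ 0.606 -0.353  0.058]] [[ 0.599 -0.12   0.255]
 [ 0.564 -0.301  0.255]]
```

View pics/crop1.png

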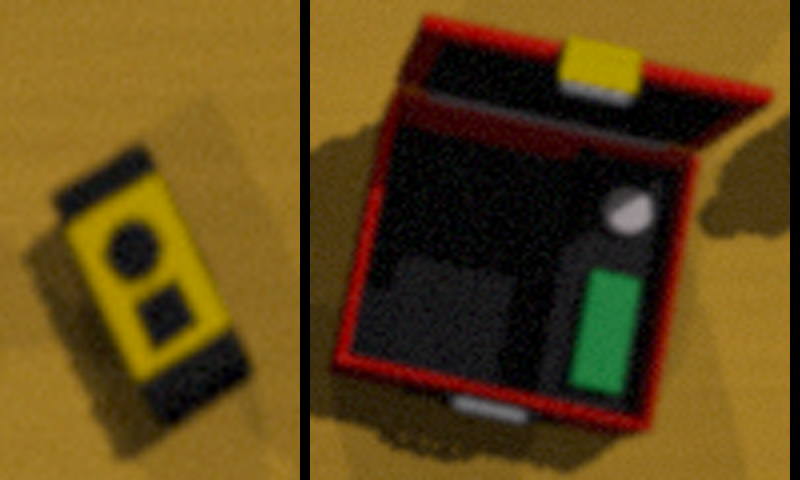

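The laser is at about (0.526, 0.152) with its axis at about 30°. The case is centred near (0.500, -0.197) with yaw about -11°, and its measured edges match 190 x 170 mm. I'll move over the laser and look from close by.

```bash
python3 -m handwheel '[{"translation":[-0.034,-0.0215,0],"angular":[0,0,0],"hand":0},{"translation":[-0.034,-0.0215,0],"angular":[0,0,0],"hand":0},{"translation":[-0.034,-0.0215,0],"angular":[0,0,0],"hand":0},{"translation":[-0.034,-0.0215,0],"angular":[0,0,0],"hand":0},{"translation":[-0.034,-0.0215,0],"angular":[0,0,0],"hand":0},{"translation":[-0.034,-0.0215,0],"angular":[0,0,0],"hand":0},{"translation":[-0.034,-0.0215,0],"angular":[0,0,0],"hand":0}]' 40
python3 -m handwheel '[{"translation":[-0.034,-0.0215,0],"angular":[0,0,0],"hand":0},{"translation":[-0.034,-0.0215,0],"angular":[0,0,0],"hand":0},{"translation":[-0.034,-0.0215,0],"angular":[0,0,0],"hand":0},{"translation":[-0.034,-0.0215,0],"angular":[0,0,0],"hand":0},{"translation":[-0.034,-0.0215,0],"angular":[0,0,0],"hand":0},{"translation":[-0.034,-0.0215,0],"angular":[0,0,0],"hand":0},{"translation":[-0.034,-0.0215,0],"angular":[0,0,0],"hand":0}]'
python3 -m handwheel '[{"translation":[0,0,0],"angular":[0,0,-6.3],"hand":0},{"translation":[0,0,0],"angular":[0,0,-6.3],"hand":0},{"translation":[0,0,0],"angular":[0,0,-6.3],"hand":0},{"translation":[0,0,0],"angular":[0,0,-6.3],"hand":0},{"translation":[0,0,0],"angular":[0,0,-6.3],"hand":0},{"translation":[0,0,0],"angular":[0,0,-6.3],"hand":0},{"translation":[0,0,0],"angular":[0,0,-6.3],"hand":0},{"translation":[0,0,0],"angular":[0,0,0],"hand":0},{"translation":[0,0,0],"angular":[0,0,0],"hand":0}]'
python3 - <<'E'
from h import *; from rig import manip
st=manip.get_state(); im=manip.get_image('wrist')[:,:,::-1]; cv2.imwrite('pics/w1.png',im)
import pickle; pickle.dump(st,open('w1.pkl','wb'))
print(rot(st['ee_rot']).round(3))
E
```

```text
clock: 0.68
position: [0.3352, 0.3518, 0.2012]
ee_rot: [-0.0, 0.123, 0.992, -0.0]
contact_force: [-0.0, 0.7, 0.1]
width: 0.0853
gripper_force: 0.0
clock: 1.27
position: [0.5293, 0.1477, 0.2011]
ee_rot: [-0.0, 0.123, 0.992, 0.0]
contact_force: [0.3, 0.8, 0.7]
width: 0.0858
gripper_force: 0.0
clock: 2.02
position: [0.5283, 0.1494, 0.201]
ee_rot: [-0.0, -0.257, 0.966, 0.0]
contact_force: [-0.3, -0.5, 0.3]
width: 0.0852
gripper_force: 0.0
[[-0.868 -0.497 -0.001]
 [-0.497  0.868 -0.   ]
 [ 0.001  0.    -1.   ]]
```

View pics/w1.png

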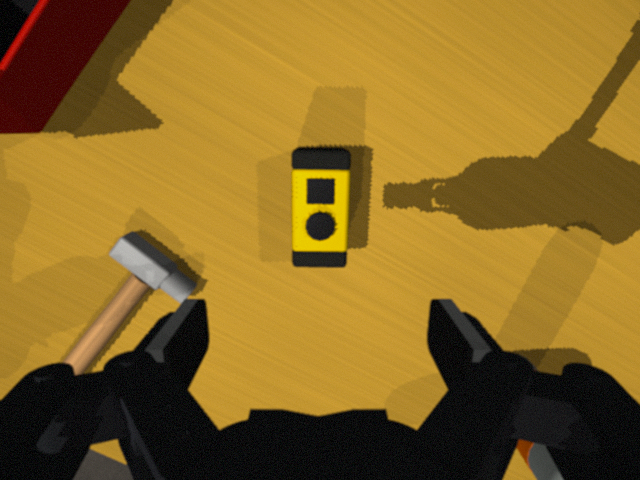

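The wrist view shows the laser's top face with corners at about (293,150), (350,150), (346,266) and (293,266). The hammer head is at (115-200, 232-300).

```bash
python3 - <<'E'
from h import *; from rig import manip; import pickle
st=pickle.load(open('w1.pkl','rb')); i=manip.camera_info('wrist'); A=rot(st['ee_rot'])
im=cv2.imread('pics/w1.png'); hsv=cv2.cvtColor(im,cv2.COLOR_BGR2HSV)
print(hsv[240,300],hsv[300,320])
m=cv2.inRange(hsv,(25,150,120),(40,255,255)); m=cv2.morphologyEx(m,cv2.MORPH_CLOSE,np.ones((9,9)))
c=max(cv2.findContours(m,cv2.RETR_EXTERNAL,cv2.CHAIN_APPROX_NONE)[0],key=cv2.contourArea)
P=cast(i,c.reshape(-1,2),.058,st)
r=cv2.minAreaRect((P[:,:2]*1000).astype(np.float32)); print(r,cv2.contourArea(c))
Q=cast(i,[(293,150),(350,150),(346,266),(293,266)],.058,st); print(Q.round(4),Q.mean(0))
print('sides',np.linalg.norm(np.diff(Q,axis=0),axis=1), 'in tool',((Q-st['position'])@A).round(4))
print('center tool',((np.r_[np.array(r[0])/1000,.058]-st['position'])@A).round(4))
print('hammer tool',((cast(i,[(112,248),(195,298),(205,285),(140,232)],.02,st)-st['position'])@A).round(3))
E
```

```text
[ 27 255 234] [ 21 189 196]
((524.781494140625, 150.35009765625), (72.45726013183594, 48.726287841796875), 29.1912784576416) 4507.0
[[0.4909 0.1052 0.058 ]
 [0.4674 0.1461 0.058 ]
 [0.5566 0.1958 0.058 ]
 [0.5804 0.1544 0.058 ]] [0.52383317 0.15036852 0.058     ]
sides [0.04716154 0.1021291  0.04779976] in tool [[ 0.0543 -0.0199  0.1431]
 [ 0.0543  0.0273  0.1431]
 [-0.0478  0.0261  0.143 ]
 [-0.0478 -0.0217  0.143 ]]
center tool [0.0025 0.0025 0.143 ]
hammer tool [[-0.043 -0.207  0.181]
 [-0.098 -0.127  0.181]
 [-0.083 -0.115  0.181]
 [-0.026 -0.176  0.181]]
```

```bash
python3 -m handwheel '[{"translation":[0.003,0.0025,0.03],"angular":[0,0,0],"hand":0},{"translation":[0,0,0.03],"angular":[0,0,0],"hand":0},{"translation":[0,0,0.03],"angular":[0,0,0],"hand":0},{"translation":[0,0,0.03],"angular":[0,0,0],"hand":0},{"translation":[0,0,0.03],"angular":[0,0,0],"hand":0},{"translation":[0,0,0.02],"angular":[0,0,0],"hand":0},{"translation":[0,0,0.014],"angular":[0,0,0],"hand":0},{"translation":[0,0,0],"angular":[0,0,0],"hand":0},{"translation":[0,0,0],"angular":[0,0,0],"hand":0},{"translation":[0,0,0],"angular":[0,0,0],"hand":0}]' 40
python3 -m handwheel '[{"translation":[0,0,0],"angular":[0,0,0],"hand":1},{"translation":[0,0,0],"angular":[0,0,0],"hand":1},{"translation":[0,0,0],"angular":[0,0,0],"hand":1},{"translation":[0,0,0],"angular":[0,0,0],"hand":1},{"translation":[0,0,0],"angular":[0,0,0],"hand":1},{"translation":[0,0,0],"angular":[0,0,0],"hand":1},{"translation":[0,0,0],"angular":[0,0,0],"hand":1},{"translation":[0,0,0],"angular":[0,0,0],"hand":1}]' 40
```

```text
clock: 2.9
position: [0.5256, 0.1503, 0.0183]
ee_rot: [0.001, -0.258, 0.966, -0.0]
contact_force: [0.3, 0.3, 0.7]
width: 0.0854
gripper_force: 0.0
clock: 3.57
position: [0.5256, 0.15, 0.0186]
ee_rot: [0.001, -0.258, 0.966, -0.0]
contact_force: [-1.2, -1.4, 6.6]
width: 0.0487
gripper_force: 41.4
```

Gripped at 49 mm, so I'll lift it and check the case from the wrist camera on the way.

```bash
python3 -m handwheel '[{"translation":[0,0,-0.01],"angular":[0,0,0],"hand":1},{"translation":[0,0,-0.02],"angular":[0,0,0],"hand":1},{"translation":[0,0,-0.03],"angular":[0,0,0],"hand":1},{"translation":[0,0,-0.03],"angular":[0,0,0],"hand":1},{"translation":[0,0,-0.03],"angular":[0,0,0],"hand":1},{"translation":[0,0,-0.03],"angular":[0,0,0],"hand":1},{"translation":[0,0,-0.02],"angular":[0,0,0],"hand":1},{"translation":[0,0,-0.01],"angular":[0,0,0],"hand":1},{"translation":[0,0,0],"angular":[0,0,0],"hand":1}]' 60
python3 -m handwheel '[{"translation":[0,0,0],"angular":[0,0,6.8],"hand":1},{"translation":[0,0,0],"angular":[0,0,6.8],"hand":1},{"translation":[0,0,0],"angular":[0,0,6.8],"hand":1},{"translation":[0,0,0],"angular":[0,0,6.8],"hand":1},{"translation":[0,0,0],"angular":[0,0,6.8],"hand":1},{"translation":[0,0,0],"angular":[0,0,6.8],"hand":1},{"translation":[0,0,0],"angular":[0,0,0],"hand":1},{"translation":[0,0,0],"angular":[0,0,0],"hand":1}]'
python3 - <<'E'
from h import *; from rig import manip
A=rot(manip.get_state()['ee_rot']); print(A.round(3))
print((np.array([.506-.525-.0,-.166-.150,0])@A).round(4))
E
```

```text
clock: 4.32
position: [0.5256, 0.1504, 0.1996]
ee_rot: [0.002, -0.259, 0.966, -0.0]
contact_force: [0.1, 0.4, -4.4]
width: 0.0479
gripper_force: 63.6
clock: 4.98
position: [0.5234, 0.1499, 0.1955]
ee_rot: [-0.002, 0.093, 0.996, -0.0]
contact_force: [-0.4, -0.2, -3.5]
width: 0.0479
gripper_force: 63.5
[[-0.983  0.185 -0.004]
 [ 0.185  0.983 -0.   ]
 [ 0.004 -0.001 -1.   ]]
[-3.980e-02 -3.141e-01  2.000e-04]
```

```bash
python3 -m handwheel '[{"translation":[0.0025,-0.0393,-0.002],"angular":[0,0,0],"hand":1},{"translation":[0.0025,-0.0393,-0.002],"angular":[0,0,0],"hand":1},{"translation":[0.0025,-0.0393,0],"angular":[0,0,0],"hand":1},{"translation":[0.0025,-0.0393,0],"angular":[0,0,0],"hand":1},{"translation":[0.0025,-0.0393,0],"angular":[0,0,0],"hand":1},{"translation":[0.0025,-0.0393,0],"angular":[0,0,0],"hand":1},{"translation":[0.0025,-0.0393,0],"angular":[0,0,0],"hand":1},{"translation":[0.0025,-0.0393,0],"angular":[0,0,0],"hand":1},{"translation":[0,0,0],"angular":[0,0,0],"hand":1},{"translation":[0,0,0],"angular":[0,0,0],"hand":1}]'
python3 - <<'E'
from h import *; from rig import manip
st=manip.get_state(); im=manip.get_image('wrist')[:,:,::-1]; cv2.imwrite('pics/w2.png',im)
import pickle; pickle.dump(st,open('w2.pkl','wb'))
E
```

```text
clock: 5.82
position: [0.4449, -0.1568, 0.2006]
ee_rot: [-0.001, 0.096, 0.995, 0.0]
contact_force: [-0.6, -0.1, -3.5]
width: 0.0479
gripper_force: 64.1
```

View pics/w2.png

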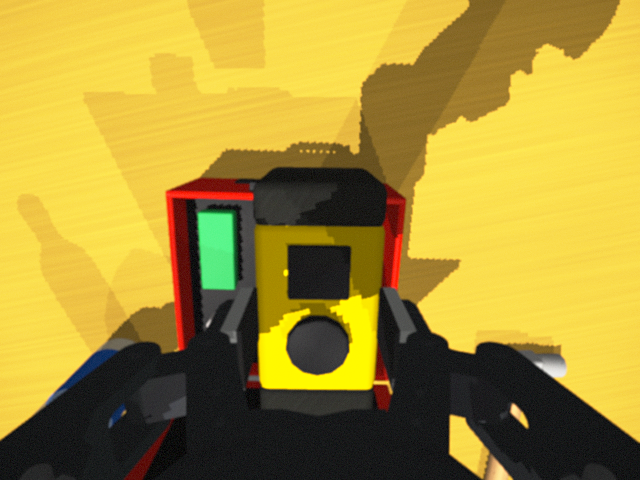

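The wrist view shows the held laser square in the fingers. The case's front rim corners are at about (167,195) and (405,200), and the laser sits slightly towards +y in the pocket.

```bash
python3 - <<'E'
from h import *; from rig import manip; import pickle
st=pickle.load(open('w2.pkl','rb')); i=manip.camera_info('wrist'); A=rot(st['ee_rot'])
im=cv2.imread('pics/w2.png'); hsv=cv2.cvtColor(im,cv2.COLOR_BGR2HSV)
m=cv2.inRange(hsv,(0,150,60),(8,255,255))|cv2.inRange(hsv,(172,150,60),(180,255,255))
for r in(200,210,230,250,280,310): 
    x=np.where(m[r])[0]; x=x[(x<420)&(x>150)]; print(r,x[:1],x[-1:])
for c in(175,190,210,230,240,395,402):
    y=np.where(m[:230,c])[0]; print('col',c,y.min(),y.max(),hsv[y.min():y.max()+1:2,c,2])
ti=manip.camera_info('top')
t=cast(ti,[(352,316.3),(428.75,331.3),(441.8,262.5),(366.3,248)],.085)
print('top',t.round(4),t.mean(0))
L=cast(i,[(167,195),(405,200),(178,345),(402,250)],.085,st);print(L.round(4),((L-st['position'])@A).round(4))
print('laser top',(cast(i,[(256,226),(386,226),(259,388),(378,388)],.245-.0,st)).round(4))
E
```

```text
200 [167] [405]
210 [168] [404]
230 [169] [402]
250 [171] [400]
280 [173] [398]
310 [175] [192]
col 175 189 229 [122 225 252 255 222  93  95  99 102 100  97  97 102 102 101 107 112 113
 121 127 134]
col 190 183 199 [113 114 118 117 207 251 253 255  82]
col 210 178 198 [119 111 119 115 120 117 126 227 252 255 220]
col 230 179 199 [117 117 117 116 119 118 142 247 253 255 187]
col 240 183 199 [ 65 120 119 117 129 238 252 255 203]
col 395 191 229 [103  97  99 111 143 165 157 100  94  94  88  90  93  93  91  91  93  93
  98  94]
col 402 197 229 [107 144 172 160 153 156 158 155 157 154 155 159 155 156 154 156 154]
top [[ 0.4363 -0.0866  0.085 ]
 [ 0.4005 -0.2662  0.085 ]
 [ 0.5644 -0.3049  0.085 ]
 [ 0.6005 -0.1237  0.085 ]] [ 0.500448   -0.19538527  0.085     ]
[[ 0.4008 -0.268   0.085 ]
 [ 0.4403 -0.0855  0.085 ]
 [ 0.5311 -0.299   0.085 ]
 [ 0.4808 -0.0932  0.085 ]] [[ 0.022  -0.1177  0.1156]
 [ 0.0179  0.069   0.1157]
 [-0.1119 -0.1232  0.1154]
 [-0.0233  0.0692  0.1156]]
laser top [[ 0.4036 -0.1705  0.245 ]
 [ 0.4124 -0.1251  0.245 ]
 [ 0.4703 -0.1855  0.245 ]
 [ 0.4796 -0.1378  0.245 ]]
```

The wrist and top views agree: the pocket centre is at (0.508, -0.165) and the case yaw is about -13°. I'll move above it, turn 2°, and descend.

```bash
python3 -m handwheel '[{"translation":[-0.032,0.0015,0],"angular":[0,0,0],"hand":1},{"translation":[-0.032,0.0015,0],"angular":[0,0,0],"hand":1},{"translation":[0,0,0],"angular":[0,0,2],"hand":1},{"translation":[0,0,0],"angular":[0,0,0],"hand":1},{"translation":[0,0,0],"angular":[0,0,0],"hand":1}]'
python3 -m handwheel '[{"translation":[0,0,0.02],"angular":[0,0,0],"hand":1},{"translation":[0,0,0.02],"angular":[0,0,0],"hand":1},{"translation":[0,0,0.02],"angular":[0,0,0],"hand":1},{"translation":[0,0,0.02],"angular":[0,0,0],"hand":1},{"translation":[0,0,0.015],"angular":[0,0,0],"hand":1},{"translation":[0,0,0],"angular":[0,0,0],"hand":1},{"translation":[0,0,0],"angular":[0,0,0],"hand":1},{"translation":[0,0,0],"angular":[0,0,0],"hand":1}]'
python3 - <<'E'
from h import *; from rig import manip
st=manip.get_state(); im=manip.get_image('wrist')[:,:,::-1]; cv2.imwrite('pics/w3.png',im)
print(st['position'],rot(st['ee_rot']).round(3))
E
```

```text
clock: 6.28
position: [0.5089, -0.1621, 0.2005]
ee_rot: [-0.001, 0.11, 0.994, 0.001]
contact_force: [-0.5, 1.2, -3.7]
width: 0.048
gripper_force: 64.1
clock: 6.95
position: [0.5098, -0.1638, 0.1075]
ee_rot: [0.001, 0.111, 0.994, -0.0]
contact_force: [0.1, -0.8, -3.2]
width: 0.0477
gripper_force: 64.1
[ 0.50975815 -0.16378548  0.10747591] [[-0.975  0.221  0.002]
 [ 0.221  0.975 -0.001]
 [-0.002 -0.    -1.   ]]
```

View pics/w3.png

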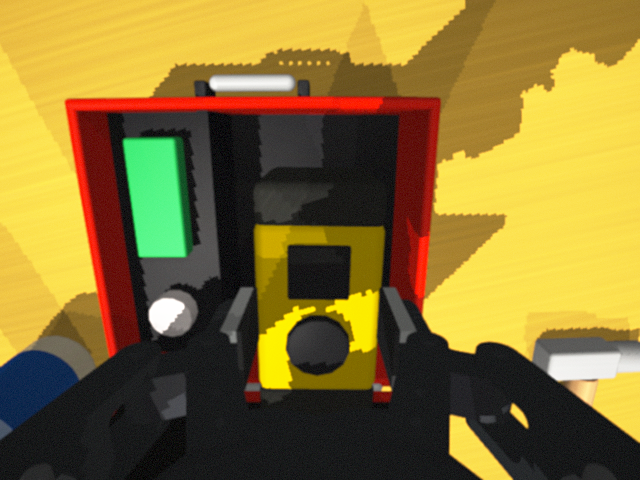

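The laser is square to the case, between the divider (about column 235) and the +y wall (about column 397). I'll lower it.

```bash
python3 -m handwheel '[{"translation":[0,0,0.015],"angular":[0,0,0],"hand":1},{"translation":[0,0,0.015],"angular":[0,0,0],"hand":1},{"translation":[0,0,0.015],"angular":[0,0,0],"hand":1},{"translation":[0,0,0.012],"angular":[0,0,0],"hand":1},{"translation":[0,0,0.01],"angular":[0,0,0],"hand":1},{"translation":[0,0,0.004],"angular":[0,0,0],"hand":1},{"translation":[0,0,0],"angular":[0,0,0],"hand":1},{"translation":[0,0,0],"angular":[0,0,0],"hand":1},{"translation":[0,0,0],"angular":[0,0,0],"hand":1}]'
```

```text
clock: 7.75
position: [0.5102, -0.1644, 0.0363]
ee_rot: [0.001, 0.112, 0.994, -0.0]
contact_force: [0.6, 0.2, -4.1]
width: 0.048
gripper_force: 64.1
```

```bash
python3 -m handwheel '[{"translation":[0,0,0.001],"angular":[0,0,0],"hand":1},{"translation":[0,0,0.001],"angular":[0,0,0],"hand":1},{"translation":[0,0,0],"angular":[0,0,0],"hand":1},{"translation":[0,0,0],"angular":[0,0,0],"hand":1}]'
```

```text
clock: 8.08
position: [0.5094, -0.164, 0.0335]
ee_rot: [0.0, 0.112, 0.994, 0.0]
contact_force: [0.6, -0.8, -3.8]
width: 0.0482
gripper_force: 64.1
```

```bash
python3 -m handwheel '[{"translation":[0,0,0.001],"angular":[0,0,0],"hand":1},{"translation":[0,0,0.001],"angular":[0,0,0],"hand":1},{"translation":[0,0,0],"angular":[0,0,0],"hand":1},{"translation":[0,0,0],"angular":[0,0,0],"hand":1}]'
```

```text
clock: 8.42
position: [0.5095, -0.164, 0.0319]
ee_rot: [0.0, 0.112, 0.994, -0.0]
contact_force: [-0.5, -0.1, 1.7]
width: 0.0476
gripper_force: 64.7
```

The force went from -4 to +1.7 N, so it is resting on the floor. I'll open partway only, because the pocket is narrow.

```bash
python3 -m handwheel '[{"translation":[0,0,0],"angular":[0,0,0],"hand":0.24},{"translation":[0,0,0],"angular":[0,0,0],"hand":0.24},{"translation":[0,0,0],"angular":[0,0,0],"hand":0.24},{"translation":[0,0,0],"angular":[0,0,0],"hand":0.24},{"translation":[0,0,0],"angular":[0,0,0],"hand":0.24}]'
```

```text
clock: 8.83
position: [0.5095, -0.164, 0.0314]
ee_rot: [0.0, 0.112, 0.994, 0.0]
contact_force: [0.4, 0.1, 0.1]
width: 0.0653
gripper_force: 0.0
```

```bash
python3 -m handwheel '[{"translation":[0,0,-0.01],"angular":[0,0,0],"hand":0.24},{"translation":[0,0,-0.02],"angular":[0,0,0],"hand":0.24},{"translation":[0,0,-0.03],"angular":[0,0,0],"hand":0.24},{"translation":[0,0,-0.04],"angular":[0,0,0],"hand":0.24},{"translation":[0,0,-0.04],"angular":[0,0,0],"hand":0.5},{"translation":[0,0,-0.04],"angular":[0,0,0],"hand":1},{"translation":[0,0,-0.04],"angular":[0,0,0],"hand":1},{"translation":[0,0,-0.04],"angular":[0,0,0],"hand":1},{"translation":[0,0,-0.03],"angular":[0,0,0],"hand":1},{"translation":[0,0,0],"angular":[0,0,0],"hand":1}]' 20
python3 - <<'E'
from h import *; from rig import manip
i=manip.camera_info('top')
print('bottle cap',cast(i,[(500,244)],.19).round(3))
im=manip.get_image('wrist')[:,:,::-1]; sc=manip.get_image('scene')[:,:,::-1]
out=np.hstack([cv2.resize(im,(400,300)),cv2.resize(sc[200:420,150:443],(400,300))]); cv2.imwrite('pics/w4.png',out)
E
```

```text
clock: 9.67
position: [0.5121, -0.1653, 0.3298]
ee_rot: [0.007, 0.112, 0.994, -0.002]
contact_force: [-0.3, 0.3, 0.4]
width: 0.0002
gripper_force: 0.0
bottle cap [[ 0.587 -0.414  0.19 ]]
```

View pics/w4.png

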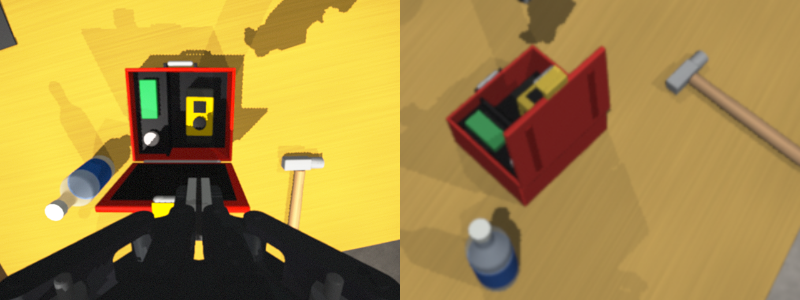

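The laser stands upright in the pocket and the lid is still upright. Next I go behind the lid at height.

```bash
python3 -m handwheel '[{"translation":[-0.032,-0.007,0],"angular":[0,0,0],"hand":1},{"translation":[-0.032,-0.007,0],"angular":[0,0,0],"hand":1},{"translation":[-0.032,-0.007,0],"angular":[0,0,0],"hand":1},{"translation":[-0.032,-0.007,0],"angular":[0,0,0],"hand":1},{"translation":[-0.032,-0.006,0],"angular":[0,0,0],"hand":1},{"translation":[0,0,0],"angular":[0,0,0],"hand":1},{"translation":[0,0,0],"angular":[0,0,0],"hand":1},{"translation":[0,0,0],"angular":[0,0,0],"hand":1}]'
python3 - <<'E'
from h import *; from rig import manip
st=manip.get_state(); print(rot(st['ee_rot']).round(3), st['qpos'].round(2))
E
```

```text
clock: 10.43
position: [0.6567, -0.2322, 0.3195]
ee_rot: [-0.002, 0.112, 0.994, 0.001]
contact_force: [0.2, -0.6, 0.6]
width: 0.0001
gripper_force: 0.0
[[-0.975  0.222 -0.004]
 [ 0.222  0.975  0.002]
 [ 0.004  0.001 -1.   ]] [-0.44  0.44  0.97  0.    1.74 -1.79]
```

```bash
python3 -m handwheel '[{"translation":[0,0,0.03],"angular":[0,0,0],"hand":1},{"translation":[0,0,0.03],"angular":[0,0,0],"hand":1},{"translation":[0,0,0.025],"angular":[0,0,0],"hand":1},{"translation":[0,0,0.01],"angular":[0,0,0],"hand":1},{"translation":[0,0,0],"angular":[0,0,0],"hand":1},{"translation":[0.015,0,0],"angular":[0,0,0],"hand":1},{"translation":[0.015,0,0],"angular":[0,0,0],"hand":1},{"translation":[0.01,0,0],"angular":[0,0,0],"hand":1},{"translation":[0,0,0],"angular":[0,0,0],"hand":1},{"translation":[0,0,0],"angular":[0,0,0],"hand":1}]'
```

```text
clock: 11.27
position: [0.6192, -0.224, 0.2286]
ee_rot: [0.002, 0.112, 0.994, -0.001]
contact_force: [-0.4, -0.1, -0.3]
width: 0.0005
gripper_force: 0.0
```

```bash
python3 -m handwheel '[{"translation":[0.008,0,0],"angular":[0,0,0],"hand":1},{"translation":[0.008,0,0],"angular":[0,0,0],"hand":1},{"translation":[0.008,0,0],"angular":[0,0,0],"hand":1},{"translation":[0.008,0,0],"angular":[0,0,0],"hand":1},{"translation":[0,0,0],"angular":[0,0,0],"hand":1}]'
```

```text
clock: 11.68
position: [0.5859, -0.2162, 0.2266]
ee_rot: [-0.001, 0.112, 0.994, 0.0]
contact_force: [0.4, 0.4, 0.3]
width: 0.0002
gripper_force: 0.0
```

```bash
python3 - <<'E'
from h import *; from rig import manip
sc=manip.get_image('scene')[:,:,::-1]; w=manip.get_image('wrist')[:,:,::-1]
cv2.imwrite('pics/s5.png',np.hstack([cv2.resize(sc[150:420,130:400],(400,400)),cv2.resize(w,(400,400))]))
E
```

```text
(no output)
```

View pics/s5.png

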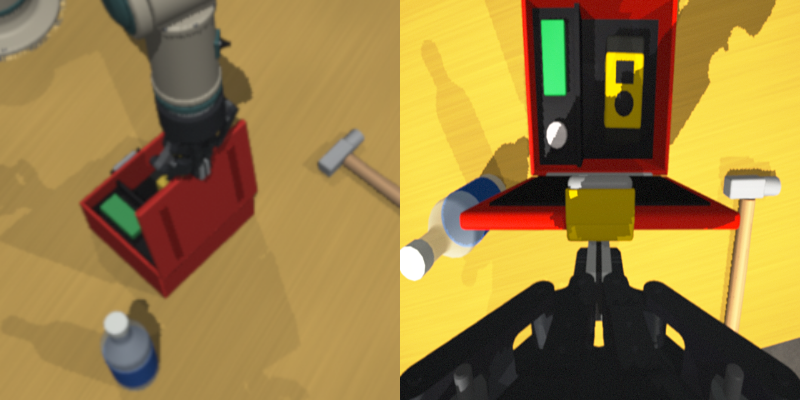

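The fingertips are behind the lid just below the tongue, and the lid is starting to lean. I'll push it along its arc.

```bash
python3 -m handwheel '[{"translation":[0.011,0,0.0025],"angular":[0,0,0],"hand":1},{"translation":[0.011,0,0.0025],"angular":[0,0,0],"hand":1},{"translation":[0.011,0,0.0025],"angular":[0,0,0],"hand":1},{"translation":[0.013,0,0.0055],"angular":[0,0,0],"hand":1},{"translation":[0.013,0,0.0055],"angular":[0,0,0],"hand":1},{"translation":[0.0115,0,0.008],"angular":[0,0,0],"hand":1},{"translation":[0.0115,0,0.008],"angular":[0,0,0],"hand":1},{"translation":[0,0,0],"angular":[0,0,0],"hand":1},{"translation":[0,0,0],"angular":[0,0,0],"hand":1}]'
python3 - <<'E'
from h import *; from rig import manip
sc=manip.get_image('scene')[:,:,::-1]; w=manip.get_image('wrist')[:,:,::-1]
cv2.imwrite('pics/s6.png',np.hstack([cv2.resize(sc[150:420,130:400],(400,400)),cv2.resize(w,(400,400))]))
E
```

```text
clock: 12.53
position: [0.5076, -0.1985, 0.1918]
ee_rot: [-0.0, 0.112, 0.994, 0.0]
contact_force: [1.1, -0.3, -0.5]
width: 0.0001
gripper_force: 0.0
```

View pics/s6.png

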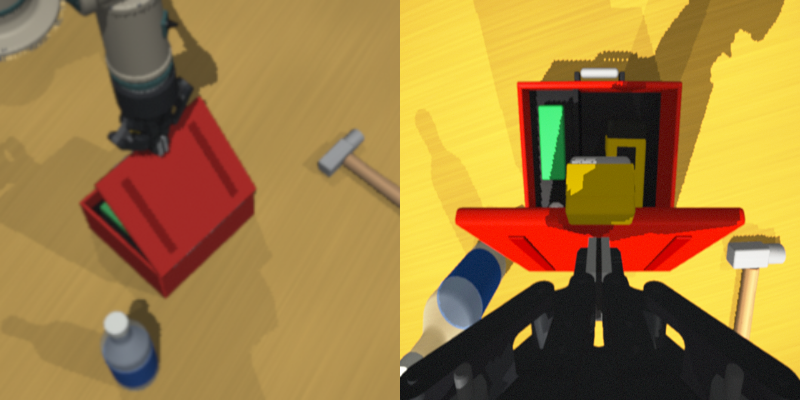

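The lid is leaning forward with the tips on its outer face near the free edge, as planned. I'll continue down the arc.

```bash
python3 -m handwheel '[{"translation":[0.0105,0,0.0095],"angular":[0,0,0],"hand":1},{"translation":[0.0105,0,0.0095],"angular":[0,0,0],"hand":1},{"translation":[0.009,0,0.0115],"angular":[0,0,0],"hand":1},{"translation":[0.009,0,0.0115],"angular":[0,0,0],"hand":1},{"translation":[0.0067,0,0.013],"angular":[0,0,0],"hand":1},{"translation":[0.0067,0,0.013],"angular":[0,0,0],"hand":1},{"translation":[0.004,0,0.01],"angular":[0,0,0],"hand":1},{"translation":[0.002,0,0.004],"angular":[0,0,0],"hand":1},{"translation":[0,0,0],"angular":[0,0,0],"hand":1},{"translation":[0,0,0],"angular":[0,0,0],"hand":1}]'
```

```text
clock: 13.47
position: [0.4515, -0.1858, 0.1102]
ee_rot: [0.0, 0.112, 0.994, -0.0]
contact_force: [0.4, -0.4, 0.2]
width: 0.0001
gripper_force: 0.2
```

```bash
python3 -m handwheel '[{"translation":[0.001,0,0.003],"angular":[0,0,0],"hand":1},{"translation":[0.001,0,0.003],"angular":[0,0,0],"hand":1},{"translation":[0.001,0,0.003],"angular":[0,0,0],"hand":1},{"translation":[0,0,0.002],"angular":[0,0,0],"hand":1},{"translation":[0,0,0.001],"angular":[0,0,0],"hand":1},{"translation":[0,0,0],"angular":[0,0,0],"hand":1}]'
```

```text
clock: 13.97
position: [0.4477, -0.185, 0.0977]
ee_rot: [-0.0, 0.112, 0.994, -0.0]
contact_force: [-0.3, -0.7, 0.5]
width: 0.0
gripper_force: 0.4
```

```bash
python3 -m handwheel '[{"translation":[0,0,0.001],"angular":[0,0,0],"hand":1},{"translation":[0,0,0.001],"angular":[0,0,0],"hand":1},{"translation":[0,0,0.001],"angular":[0,0,0],"hand":1},{"translation":[0,0,0],"angular":[0,0,0],"hand":1}]'
```

```text
clock: 14.3
position: [0.4472, -0.1847, 0.0946]
ee_rot: [-0.001, 0.112, 0.994, 0.0]
contact_force: [0.3, -1.1, 1.5]
width: 0.0
gripper_force: 0.6
```

```bash
python3 -m handwheel '[{"translation":[0,0,0.001],"angular":[0,0,0],"hand":1},{"translation":[0,0,0.001],"angular":[0,0,0],"hand":1},{"translation":[0,0,0],"angular":[0,0,0],"hand":1},{"translation":[0,0,0],"angular":[0,0,0],"hand":1}]'
```

```text
clock: 14.63
position: [0.4478, -0.1846, 0.0926]
ee_rot: [-0.0, 0.112, 0.994, 0.0]
contact_force: [-0.4, -0.3, 1.4]
width: 0.0002
gripper_force: 0.4
```

```bash
python3 -m handwheel '[{"translation":[0,0,0.001],"angular":[0,0,0],"hand":1},{"translation":[0,0,0.001],"angular":[0,0,0],"hand":1},{"translation":[0,0,0],"angular":[0,0,0],"hand":1}]'; python3 -m handwheel '[{"translation":[0,0,0.001],"angular":[0,0,0],"hand":1},{"translation":[0,0,0.001],"angular":[0,0,0],"hand":1},{"translation":[0,0,0],"angular":[0,0,0],"hand":1}]'
python3 - <<'E'
from h import *; from rig import manip
sc=manip.get_image('scene')[:,:,::-1]; w=manip.get_image('wrist')[:,:,::-1]
cv2.imwrite('pics/s7.png',np.hstack([cv2.resize(sc[150:420,130:400],(400,400)),cv2.resize(w,(400,400))]))
E
```

```text
clock: 14.88
position: [0.4476, -0.1846, 0.0907]
ee_rot: [-0.0, 0.112, 0.994, 0.0]
contact_force: [-0.6, 0.0, 1.6]
width: -0.0001
gripper_force: 0.7
clock: 15.13
position: [0.4477, -0.1847, 0.0887]
ee_rot: [-0.0, 0.112, 0.994, 0.0]
contact_force: [-0.6, 1.2, 2.1]
width: -0.0001
gripper_force: 0.8
```

View pics/s7.png

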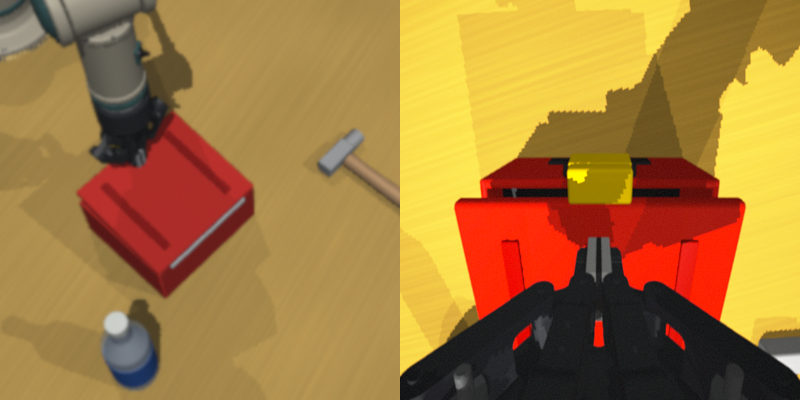

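The lid is down but still slightly ajar: the free edge is at about row 203 of the right pane, with a dark gap above it at rows 188-197. I'll compute the lid angle numerically from here.

```bash
cat > lid.py <<'E'
from h import *; from rig import manip
def case(p,o=np.array([.5095,-.164]),c=(.0015,.0325),yaw=-np.deg2rad(12.86)):
    # case coords -> world
    x=np.array([np.cos(yaw),np.sin(yaw)]); y=np.array([-x[1],x[0]])
    p=np.atleast_2d(p); return np.c_[o+np.outer(p[:,0]-c[0],x)+np.outer(p[:,1]-c[1],y),p[:,2]]
def edge(th,y,u=.17,w=.01): return (.085-u*np.cos(th)+w*np.sin(th),y,.085+u*np.sin(th)+w*np.cos(th))
E
cat > look.py <<'E'
from lid import *
st=manip.get_state(); i=manip.camera_info('wrist'); s=manip.camera_info('scene')
w=manip.get_image('wrist')[:,:,::-1]; sc=manip.get_image('scene')[:,:,::-1]
cv2.imwrite('w.png',w); cv2.imwrite('s.png',sc)
hv=cv2.cvtColor(w,cv2.COLOR_BGR2HSV)
for c in(170,230,430,480):
    print('col',c,[(r,tuple(map(int,hv[r,c]))) for r in range(180,262,4)])
for th in(0,.05,.1,.15,.2,.3): print(th,'edge out/in/rim',*[proj(i,case([edge(th,-.08,.17,wz),edge(th,.08,.17,wz)]),st).round(0).tolist() for wz in(.01,0)])
print('rim',proj(i,case([(-.085,-.095,.085),(-.085,.095,.085),(-.085,.095,0)]),st).round(0).tolist())
for th in(0,.1,.2): print('scene',th,proj(s,case([edge(th,-.095),edge(th,.095),(.085,-.095,.095),(.085,.095,.095)])).round(0).tolist())
hs=cv2.cvtColor(sc,cv2.COLOR_BGR2HSV); m=cv2.inRange(hs,(0,150,50),(8,255,255))|cv2.inRange(hs,(172,150,50),(180,255,255))
c=max(cv2.findContours(m,cv2.RETR_EXTERNAL,cv2.CHAIN_APPROX_NONE)[0],key=cv2.contourArea)
print(cv2.approxPolyDP(c,4,True).reshape(-1,2).tolist(),'tcp px',proj(s,[st['position']]))
E
python3 look.py
```

```text
col 170 [(180, (25, 171, 250)), (184, (24, 177, 248)), (188, (25, 181, 249)), (192, (25, 175, 248)), (196, (16, 196, 186)), (200, (3, 236, 119)), (204, (2, 249, 118)), (208, (3, 249, 119)), (212, (2, 230, 120)), (216, (1, 223, 152)), (220, (2, 223, 152)), (224, (4, 255, 122)), (228, (60, 68, 15)), (232, (137, 85, 21)), (236, (2, 210, 79)), (240, (1, 230, 133)), (244, (3, 251, 231)), (248, (4, 253, 254)), (252, (4, 249, 255)), (256, (5, 255, 255)), (260, (4, 241, 255))]
col 230 [(180, (21, 175, 134)), (184, (21, 187, 138)), (188, (15, 187, 127)), (192, (1, 221, 121)), (196, (1, 216, 123)), (200, (0, 217, 121)), (204, (1, 215, 122)), (208, (0, 210, 124)), (212, (1, 232, 120)), (216, (0, 219, 156)), (220, (1, 218, 150)), (224, (179, 234, 124)), (228, (85, 85, 18)), (232, (17, 177, 13)), (236, (2, 233, 80)), (240, (4, 255, 133)), (244, (3, 246, 233)), (248, (4, 255, 254)), (252, (4, 239, 255)), (256, (4, 241, 255)), (260, (5, 246, 255))]
col 430 [(180, (21, 172, 108)), (184, (21, 183, 107)), (188, (14, 192, 105)), (192, (2, 252, 100)), (196, (3, 237, 101)), (200, (2, 223, 102)), (204, (2
[... 1031 characters left out ...]
.0], [500.0, 226.0]]
0.15 edge out/in/rim [[120.0, 243.0], [520.0, 243.0]] [[131.0, 233.0], [508.0, 233.0]]
0.2 edge out/in/rim [[110.0, 254.0], [530.0, 254.0]] [[122.0, 242.0], [518.0, 242.0]]
0.3 edge out/in/rim [[88.0, 284.0], [553.0, 284.0]] [[101.0, 266.0], [539.0, 266.0]]
rim [[126.0, 215.0], [514.0, 215.0], [453.0, 189.0]]
scene 0 [[182.0, 283.0], [247.0, 228.0], [237.0, 334.0], [302.0, 273.0]]
scene 0.1 [[181.0, 280.0], [247.0, 225.0], [237.0, 334.0], [302.0, 273.0]]
scene 0.2 [[180.0, 277.0], [247.0, 221.0], [237.0, 334.0], [302.0, 273.0]]
[[246, 225], [229, 245], [225, 263], [203, 260], [182, 279], [191, 303], [241, 350], [300, 294], [300, 275]] tcp px [[224.7364177  265.41373425]]
```

```bash
python3 -m handwheel '[{"translation":[0,0,0.002],"angular":[0,0,0],"hand":1},{"translation":[0,0,0.002],"angular":[0,0,0],"hand":1},{"translation":[0,0,0],"angular":[0,0,0],"hand":1}]'; python3 look.py | grep -E "col 170|col 430|edge|tcp"; python3 - <<'E'
import cv2; w=cv2.imread('w.png')
for c in(306,312,318,324): print(c,[tuple(map(int,w[r,c])) for r in range(266,310,4)])
E
```

```text
clock: 15.58
position: [0.4475, -0.1848, 0.0845]
ee_rot: [-0.0, 0.112, 0.994, 0.0]
contact_force: [-0.5, -0.4, 1.4]
width: -0.0001
gripper_force: 0.4
col 170 [(180, (25, 174, 250)), (184, (25, 172, 249)), (188, (25, 177, 248)), (192, (25, 177, 248)), (196, (19, 185, 231)), (200, (2, 234, 119)), (204, (0, 223, 118)), (208, (2, 240, 122)), (212, (3, 248, 117)), (216, (3, 243, 123)), (220, (2, 247, 151)), (224, (2, 233, 148)), (228, (1, 217, 93)), (232, (110, 64, 24)), (236, (2, 225, 118)), (240, (0, 222, 148)), (244, (3, 253, 246)), (248, (4, 249, 255)), (252, (4, 234, 255)), (256, (5, 255, 255)), (260, (3, 233, 255))]
col 430 [(180, (20, 178, 109)), (184, (21, 177, 108)), (188, (21, 169, 110)), (192, (0, 245, 99)), (196, (2, 240, 99)), (200, (3, 245, 102)), (204, (1, 242, 98)), (208, (3, 230, 104)), (212, (2, 252, 100)), (216, (2, 218, 103)), (220, (0, 222, 124)), (224, (1, 230, 121)), (228, (6, 236, 82)), (232, (90, 12, 21)), (236, (178, 242, 97)), (240, (2, 237, 113)), (244, (2, 231, 137)), (248, (3, 242, 161)), (252, (2, 233, 166)), (256, (1, 224, 171)), (260, (3, 243, 166))]
0 edg
[... 624 characters left out ...]
 [[224.84669997 266.26253484]]
306 [(18, 19, 146), (9, 15, 146), (8, 19, 147), (14, 26, 148), (0, 15, 144), (99, 103, 99), (103, 107, 106), (100, 102, 103), (99, 104, 101), (101, 104, 102), (99, 102, 99)]
312 [(16, 19, 145), (4, 17, 144), (11, 22, 144), (0, 15, 146), (1, 13, 145), (98, 103, 99), (96, 98, 98), (96, 98, 97), (96, 100, 100), (95, 98, 98), (95, 100, 95)]
318 [(8, 20, 143), (3, 16, 144), (2, 18, 146), (18, 25, 146), (14, 24, 147), (26, 23, 27), (24, 28, 27), (19, 22, 17), (22, 22, 22), (18, 20, 18), (22, 25, 27)]
324 [(0, 14, 145), (4, 17, 144), (13, 23, 145), (1, 5, 144), (11, 25, 147), (103, 105, 99), (99, 102, 101), (98, 101, 97), (101, 104, 104), (96, 98, 98), (99, 102, 102)]
```

The lid follows the tool down with only the spring force. I'll keep pressing in small steps and watch the force.

```bash
python3 -m handwheel '[{"translation":[0,0,0.002],"angular":[0,0,0],"hand":1},{"translation":[0,0,0.002],"angular":[0,0,0],"hand":1},{"translation":[0,0,0],"angular":[0,0,0],"hand":1}]' | grep -E "pos|cont|clock"; python3 -m handwheel '[{"translation":[0,0,0.002],"angular":[0,0,0],"hand":1},{"translation":[0,0,0.002],"angular":[0,0,0],"hand":1},{"translation":[0,0,0],"angular":[0,0,0],"hand":1}]'| grep -E "pos|cont|clock"; python3 look.py | grep -E "col 170|col 430|edge|tcp"
```

```text
clock: 15.93
position: [0.4475, -0.1848, 0.0805]
contact_force: [-0.3, -0.1, 1.4]
clock: 16.18
position: [0.4476, -0.1848, 0.0765]
contact_force: [-0.4, 0.8, 1.1]
col 170 [(180, (25, 175, 249)), (184, (25, 179, 249)), (188, (24, 176, 248)), (192, (25, 173, 249)), (196, (19, 194, 231)), (200, (2, 238, 117)), (204, (2, 234, 122)), (208, (2, 255, 117)), (212, (1, 228, 123)), (216, (1, 218, 123)), (220, (3, 240, 123)), (224, (1, 243, 151)), (228, (1, 232, 147)), (232, (179, 219, 121)), (236, (1, 222, 162)), (240, (4, 251, 245)), (244, (3, 228, 255)), (248, (3, 226, 255)), (252, (4, 231, 255)), (256, (4, 234, 255)), (260, (4, 240, 255))]
col 430 [(180, (21, 177, 111)), (184, (21, 175, 109)), (188, (20, 168, 112)), (192, (11, 197, 106)), (196, (2, 252, 98)), (200, (179, 214, 100)), (204, (2, 235, 102)), (208, (4, 238, 102)), (212, (4, 240, 103)), (216, (2, 223, 103)), (220, (1, 240, 103)), (224, (2, 230, 124)), (228, (2, 236, 122)), (232, (2, 223, 105)), (236, (0, 214, 113)), (240, (2, 232, 134)), (244, (2, 233, 161)), (248, (3, 250, 163)), (252, (0, 235, 163)), (256, (1, 218, 166)), (260, (3, 246, 162))]
0 edge out/in/rim [[134.0, 227.0], [505.0, 227.0]] [[145.0, 222.0], [495.0, 222.0]]
0.05 edge out/in/rim [[125.0, 234.0], [515.0, 234.0]] [[136.0, 227.0], [504.0, 227.0]]
0.1 edge out/in/rim [[115.0, 243.0], [525.0, 243.0]] [[127.0, 233.0], [513.0, 234.0]]
0.15 edge out/in/rim [[104.0, 253.0], [537.0, 254.0]] [[117.0, 242.0], [523.0, 242.0]]
0.2 edge out/in/rim [[92.0, 266.0], [549.0, 267.0]] [[106.0, 252.0], [534.0, 252.0]]
0.3 edge out/in/rim [[65.0, 300.0], [576.0, 300.0]] [[81.0, 279.0], [559.0, 280.0]]
[[247, 228], [230, 248], [228, 264], [203, 263], [183, 281], [191, 303], [241, 350], [300, 294], [300, 275]] tcp px [[225.36360927 268.08657851]]
```

```bash
for k in 1; do python3 -m handwheel '[{"translation":[0,0,0.001],"angular":[0,0,0],"hand":1},{"translation":[0,0,0.001],"angular":[0,0,0],"hand":1},{"translation":[0,0,0],"angular":[0,0,0],"hand":1}]' | grep -E "pos|cont|clock"; python3 -m handwheel '[{"translation":[0,0,0.001],"angular":[0,0,0],"hand":1},{"translation":[0,0,0.001],"angular":[0,0,0],"hand":1},{"translation":[0,0,0],"angular":[0,0,0],"hand":1}]'| grep -E "pos|cont|clock"; done
```

```text
clock: 16.53
position: [0.4478, -0.1848, 0.0751]
contact_force: [-2.2, 0.1, 4.6]
clock: 16.78
position: [0.4476, -0.1848, 0.0736]
contact_force: [-3.1, 1.3, 8.0]
```

```bash
python3 -m handwheel '[{"translation":[0,0,0.001],"angular":[0,0,0],"hand":1},{"translation":[0,0,0.001],"angular":[0,0,0],"hand":1},{"translation":[0,0,0],"angular":[0,0,0],"hand":1}]' | grep -E "pos|cont|clock"; python3 -m handwheel '[{"translation":[0,0,0.001],"angular":[0,0,0],"hand":1},{"translation":[0,0,0.001],"angular":[0,0,0],"hand":1},{"translation":[0,0,0],"angular":[0,0,0],"hand":1}]'| grep -E "pos|cont|clock"
```

```text
clock: 17.03
position: [0.4473, -0.1847, 0.0712]
contact_force: [-3.5, 0.9, 5.2]
clock: 17.28
position: [0.4479, -0.1848, 0.0686]
contact_force: [-0.2, -1.0, -0.0]
```

```bash
python3 -m handwheel '[{"translation":[0,0,0.001],"angular":[0,0,0],"hand":1},{"translation":[0,0,0.001],"angular":[0,0,0],"hand":1},{"translation":[0,0,0],"angular":[0,0,0],"hand":1}]' | grep -E "pos|cont|clock"; python3 look.py | grep -E "col 170|col 430|edge|tcp"
```

```text
clock: 17.53
position: [0.4479, -0.1848, 0.0665]
contact_force: [0.5, 0.3, 1.0]
col 170 [(180, (25, 173, 250)), (184, (25, 177, 250)), (188, (25, 175, 248)), (192, (25, 175, 249)), (196, (16, 196, 196)), (200, (3, 244, 118)), (204, (2, 238, 119)), (208, (2, 232, 121)), (212, (2, 227, 120)), (216, (1, 230, 121)), (220, (178, 223, 121)), (224, (1, 208, 124)), (228, (2, 225, 136)), (232, (3, 243, 170)), (236, (3, 247, 247)), (240, (3, 226, 255)), (244, (4, 239, 255)), (248, (3, 226, 255)), (252, (3, 224, 255)), (256, (4, 231, 255)), (260, (4, 241, 255))]
col 430 [(180, (21, 167, 110)), (184, (21, 179, 108)), (188, (21, 171, 109)), (192, (19, 175, 108)), (196, (0, 245, 101)), (200, (2, 217, 106)), (204, (1, 211, 105)), (208, (2, 245, 102)), (212, (2, 230, 102)), (216, (0, 223, 103)), (220, (1, 218, 104)), (224, (3, 245, 101)), (228, (4, 250, 106)), (232, (2, 255, 109)), (236, (3, 235, 137)), (240, (3, 249, 159)), (244, (4, 242, 161)), (248, (3, 255, 158)), (252, (3, 242, 163)), (256, (1, 227, 163)), (260, (1, 230, 162))]
0 edge out/in/rim [[123.0, 233.0], [517.0, 233.0]] [[134.0, 227.0], [505.0, 227.0]]
0.05 edge out/in/rim [[112.0, 240.0], [528.0, 241.0]] [[125.0, 232.0], [515.0, 232.0]]
0.1 edge out/in/rim [[100.0, 250.0], [540.0, 250.0]] [[114.0, 240.0], [526.0, 240.0]]
0.15 edge out/in/rim [[88.0, 262.0], [553.0, 262.0]] [[103.0, 249.0], [538.0, 249.0]]
0.2 edge out/in/rim [[74.0, 276.0], [567.0, 277.0]] [[90.0, 260.0], [550.0, 261.0]]
0.3 edge out/in/rim [[43.0, 314.0], [599.0, 314.0]] [[62.0, 291.0], [579.0, 291.0]]
[[247, 231], [231, 250], [229, 266], [204, 265], [183, 284], [191, 303], [241, 350], [300, 294], [299, 274]] tcp px [[226.0440404  270.39603444]]
```

The force peaked near 8 N, then dropped to zero, and the edge rows now match angle 0, so it has snapped. I'll press firmly once to make sure, then retreat.

```bash
python3 -m handwheel '[{"translation":[0,0,0.001],"angular":[0,0,0],"hand":1},{"translation":[0,0,0.001],"angular":[0,0,0],"hand":1},{"translation":[0,0,0],"angular":[0,0,0],"hand":1}]' | grep -E "pos|cont|clock"
```

```text
clock: 17.88
position: [0.4481, -0.185, 0.0656]
contact_force: [-0.6, 1.2, 5.8]
```

```bash
python3 -m handwheel '[{"translation":[0,0,0.001],"angular":[0,0,0],"hand":1},{"translation":[0,0,0.001],"angular":[0,0,0],"hand":1},{"translation":[0,0,0],"angular":[0,0,0],"hand":1}]' | grep -E "pos|cont|clock"
```

```text
clock: 18.13
position: [0.4481, -0.185, 0.0654]
contact_force: [-3.9, 3.0, 19.3]
```

Hard stop at 19 N, so the lid is fully down. I'll retreat and check.

```bash
python3 -m handwheel '[{"translation":[0,0,-0.005],"angular":[0,0,0],"hand":1},{"translation":[0,0,-0.015],"angular":[0,0,0],"hand":1},{"translation":[0,0,-0.03],"angular":[0,0,0],"hand":1},{"translation":[0,0,-0.03],"angular":[0,0,0],"hand":1},{"translation":[0,0,-0.03],"angular":[0,0,0],"hand":1},{"translation":[0,0,-0.03],"angular":[0,0,0],"hand":1},{"translation":[0,0,0],"angular":[0,0,0],"hand":1},{"translation":[0,0,0],"angular":[0,0,0],"hand":1},{"translation":[0,0,0],"angular":[0,0,0],"hand":1},{"translation":[0,0,0],"angular":[0,0,0],"hand":1}]'
python3 -m handwheel '[{"translation":[0,0,0],"angular":[0,0,0],"hand":1},{"translation":[0,0,0],"angular":[0,0,0],"hand":1},{"translation":[0,0,0],"angular":[0,0,0],"hand":1},{"translation":[0,0,0],"angular":[0,0,0],"hand":1},{"translation":[0,0,0],"angular":[0,0,0],"hand":1},{"translation":[0,0,0],"angular":[0,0,0],"hand":1}]' >/dev/null
python3 look.py | grep -E "col 170|col 430|edge|tcp|scene|rim"
python3 - <<'E'
import cv2,numpy as np
a=cv2.imread('pics/scene0.png').astype(int);b=cv2.imread('s.png').astype(int)
d=np.abs(a-b).max(2)
for n,(x0,x1,y0,y1) in dict(bottle=(195,245,355,415),can=(395,428,80,142),hammer=(340,460,235,325)).items(): print(n,(d[y0:y1,x0:x1]>60).mean())
E
```

```text
clock: 18.97
position: [0.4468, -0.1843, 0.2014]
ee_rot: [-0.001, 0.112, 0.994, 0.001]
contact_force: [-0.6, -1.0, 0.1]
width: 0.0002
gripper_force: 0.0
col 170 [(180, (23, 179, 242)), (184, (23, 180, 241)), (188, (22, 186, 241)), (192, (23, 181, 241)), (196, (23, 180, 239)), (200, (23, 185, 239)), (204, (22, 180, 239)), (208, (23, 184, 241)), (212, (22, 186, 236)), (216, (22, 183, 238)), (220, (23, 183, 244)), (224, (23, 185, 240)), (228, (22, 186, 238)), (232, (22, 184, 237)), (236, (22, 182, 241)), (240, (23, 183, 241)), (244, (23, 177, 241)), (248, (23, 186, 238)), (252, (23, 180, 239)), (256, (22, 186, 229)), (260, (21, 188, 226))]
col 430 [(180, (12, 207, 96)), (184, (2, 234, 108)), (188, (2, 249, 237)), (192, (2, 251, 243)), (196, (3, 255, 242)), (200, (2, 255, 241)), (204, (2, 238, 244)), (208, (2, 246, 243)), (212, (3, 255, 243)), (216, (3, 255, 242)), (220, (3, 254, 243)), (224, (2, 244, 244)), (228, (3, 252, 243)), (232, (3, 255, 244)), (236, (3, 253, 244)), (240, (3, 255, 244)), (244, (2, 238, 244)), (248, (4, 254, 249)), (252, (4, 250, 251)), (256, (3, 251, 251)), (260, 
[... 247 characters left out ...]
, 187.0], [428.0, 188.0]]
0.15 edge out/in/rim [[204.0, 195.0], [435.0, 195.0]] [[208.0, 191.0], [431.0, 191.0]]
0.2 edge out/in/rim [[200.0, 200.0], [438.0, 200.0]] [[204.0, 195.0], [434.0, 195.0]]
0.3 edge out/in/rim [[193.0, 213.0], [445.0, 213.0]] [[197.0, 205.0], [441.0, 205.0]]
rim [[198.0, 183.0], [441.0, 183.0], [414.0, 171.0]]
scene 0 [[182.0, 283.0], [247.0, 228.0], [237.0, 334.0], [302.0, 273.0]]
scene 0.1 [[181.0, 280.0], [247.0, 225.0], [237.0, 334.0], [302.0, 273.0]]
scene 0.2 [[180.0, 277.0], [247.0, 221.0], [237.0, 334.0], [302.0, 273.0]]
[[247, 231], [183, 284], [191, 303], [241, 350], [300, 294], [299, 274]] tcp px [[217.27906642 237.21188714]]
bottle 0.0
can 0.0
hammer 0.0
```

The lid stays closed more than a second after release: its scene corners are unchanged at (247,231) and (183,284). The bottle, can and hammer have not moved, and the arm is clear.

```bash
python3 -c "
from rig import manip; print(manip.sign_off())"
```

```text
the job is handed in; nothing more can be done
None
```

The laser level is standing on its base in the large pocket and the lid is snapped shut; the bottle, can and hammer are unmoved, and the job was handed in at about 20 s of the 64 s allowed.

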